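# Check two piston syringes and set the blocked one aside

### The arm

A 6-joint arm with a two-finger parallel gripper is mounted at the origin on a cart in front of the work surface, level with it; the furniture and walls round the work are solid. World frame = base frame: x ahead of the robot, y to its left, z up, the work surface at z = 0. Lengths are in mm, angles in rad, forces in N, time in s.
With the tool pointing down it reaches from about 350 to 975 mm from the base axis. Payload 7.1 kg.
Tool frame: the origin (TCP) lies between the finger pads; the fingertips stand 19 mm ahead of it and the grasp point (between the pads) is the TCP (ctrl.finger_overhang is the distance from the TCP to the fingertips, in mm); z points along the fingers, y is the line along which they close (so a half turn about z gives the same grasp; the last joint's range is limited). The gripper opens to 88 mm and grips with 3 to 60 N. Pads are 20 mm wide; open, the fingers measure 115 mm over their backs; the gripper's body (75 mm by 178 mm) begins 61 mm behind the grasp point.
Start: joints at [-1.319, 0.423, 1.63, -0, 1.089, -0.019], TCP at [167.208, -602.201, 241.675] pointing down, gripper open.
Joint ranges: [-3, 3], [-0.9, 2.11], [0.09, 2.58], [-1.31, 4.45], [0.11, 2.69], [-2.54, 2.54]. Speed limits (rad/s): [2.39, 2.39, 3.01, 3.14, 3.14, 3.14].

### API

Orientations are given as a rotation vector (axis times angle).
In Python, from workcell import ctrl gives the robot as it stands. The module is installed in compiled form; this text tells all that it offers.
- The arm moves only by the tool arm_command, never from a script. Its argument "rows" is one flat list of numbers, 7 for each row, row after row: the turn, a rotation vector about the tool's x, y, z scaled (see below), then the shift along the tool's x, y, z scaled (see below), then the opening, from -1 (shut) to 1 (fully open). A call has 1 to 5 rows; each row is the pose to reach, as a shift and turn from the pose commanded when the call began, along the tool's axes at that moment, turning the shorter way round; what a row does not reach only later rows make up. The controller multiplies each number of a shift by 80 mm and each number of a turn by 180 degrees. A row lasts 1/10 s, in which the tool goes at most 50 mm and 8.59 degrees, less where a joint would pass 70% of its speed; a pose out of reach is approached as far as the arm can. A call with a number of a shift or a turn outside -1 to 1 is refused whole. A call with a gripper value outside its range is refused whole. The fingers move at their own pace and stop on an object; the grip force is fixed at half the most. Time passes only in rows, so rows that repeat a pose let the fingers close. It gives the time, the measured TCP pose, the force, the opening and the grip force at its end, in the units of the state.
- ctrl.get_obs(): the state, without advancing time (a new reading comes with each control period).
- ctrl.get_image(name): name is "scene" or "top" or "wrist"; returns (picture, depth): 420x560x3 uint8, red, green, blue; 420x560 float32, mm along the optical axis (not along the pixel's ray), 0 where there is no reading.
- ctrl.camera_params(name): a dict with "camera_matrix" (3x3 intrinsics, pixels), "world_to_cam" (4x4, takes a point from world to camera coordinates); the wrist camera has in their place "tool_from_camera" (4x4, takes a point from camera to tool coordinates, whose origin is the TCP and whose axes are the flange's). Camera axes: x right, y down, z forward; pixel columns grow to the right and rows downward; lengths in mm; the calibration is good to about 2 mm. A picture is of the moment at which its call begins: read the wrist's pose just before it. camera_params takes no time and is no camera call.
- ctrl.close_job(): hands the job in; it is judged then, once.
The state is a dict: "t": time; "qpos": joint angles; "qvel": joint speeds; "joint_torque": joint torques, N m; "ee_pos": TCP position; "orientation": TCP orientation; "ft_force": force on the tool from outside, world axes, zero at the start; "moment": the same for the moment, N m; "width": finger opening in mm; "grasp_force": force on a finger pad.
Only numpy, scipy, OpenCV 4.12 (cv2) and the standard library are available. Lean on these libraries where they do the work, as an engineer would, in place of code of your own. Each camera call takes 0.05 s, during which the arm holds its last target. There are 200 camera calls.

### The job

The two kitchen piston syringes in the wooden rack have been washed and one of them is still blocked inside: press each plunger slowly down to find out which. Push the clear one fully home and leave it in its place in the rack; where the other turns stiff part-way, stop without forcing it (never more than 20 N on a plunger), and stand that syringe upright on the chopping board for cleaning. Leave the other things where they are.

Things in the scene. Friction and masses are not known exactly. Their poses are not given: they have to be found in the camera images.
- syringe_1_center (a point): Barrel centre (half-way up, on the axis) of one of two look-alike syringes, either of which may be the blocked one: upright steel cylinder 40 mm in diameter, 100 mm tall, white cap, flat foot, about 0.3 kg; z up. Its foot is 10 mm above the worktop in a rack hole, the upper 60 mm stand free. It lifts straight out; grip the barrel 10 to 25 mm below its top.
- plunger_1: White plunger of syringe_1: thumb plate 38 mm across, 6 mm thick, on a rod sliding down the barrel's axis. Origin: middle of the plate's top, 83 to 89 mm above the barrel centre at the start; home is 63 mm or less (hard stop at 56). Stays where left. Whichever is clear runs at an even 3 N or so to home, then sinks into a soft end buffer (1.6 N per mm more, slight rebound).
- syringe_2_center (a point): The same point of the other, identical syringe.
- plunger_2: White plunger of syringe_2: thumb plate 38 mm across, 6 mm thick, on a rod sliding down the barrel's axis. Origin: middle of the plate's top, 83 to 89 mm above the barrel centre at the start; home is 63 mm or less (hard stop at 56). Stays where left. Whichever (1 or 2) is blocked runs at about 3 N, then far short of home stiffens by 1.6 N per mm.
- rack: Fixed dark wooden block, 100 x 210 x 50 mm; origin at the centre of its underside, on the worktop; z up, y along its length. Two round blind holes, 43 mm across and 40 mm deep, at y = +55 and -55 mm hold the syringes (syringe_1 at +55, syringe_2 at -55).
- board: Fixed wooden chopping board lying flat, 240 mm along its x axis, 340 mm along its y axis, 22 mm thick; origin at the centre of its underside on the worktop, z up.
- mug: White mug with a handle, 86 x 116 x 101 mm; a bystander; origin at the centre of its underside.
- bowl: Small white bowl, 101 mm wide, 46 mm tall; a bystander; origin at the centre of its underside.
- salt: Salt shaker, 44 mm in diameter, 90 mm tall; a bystander; origin at the centre of its underside.
- tin: Low tin, 76 mm in diameter, 58 mm tall; a bystander; origin at the centre of its underside.
Mind the look-alikes: they are no part of the job. Leave any pink or purple look-alike of the part that bears syringe_1_center alone.

How it is judged:
By the outcome, as a careful person would: the job done as asked, in the order asked, and still so for the second after the job is handed in, with the robot touching nothing.
It also fails if it takes over 58 s, if anything falls off the work surface, if the arm or the gripper's body presses on something with over 40 N, if the wrist force passes 120 N, or if a joint passes its speed limit or range.

## Working session

There is one attempt and no reset: what is moved stays moved. The work goes in short steps, Python scripts to look and compute and a tool call to move; the robot and the scene stay as the last step left them, time stands still between calls to the robot, and variables do not carry over. Pictures are saved under pics/ and viewed, at most 10 in all, crops included, and the job is handed in when it is done.

Besides the shell and the picture viewer there is one more tool, called after "Emit:" by a JSON object that holds its "op" and its "data". arm_command: Moves the arm, as the interface text tells. Shifts and turns lie within -1 to 1; 1 stands for 80 mm of shift or 180 degrees of turn. Its arguments: {"type":"object","properties":{"rows":{"type":"array","items":{"type":"number"}}},"required":["rows"]}

```bash
mkdir -p pics
python3 - <<'E'
from workcell import ctrl
import cv2,numpy as np
o=ctrl.get_obs();print(o)
for n in("scene","top"):
    im,d=ctrl.get_image(n);cv2.imwrite(f"pics/{n}0.png",im[:,:,::-1]);np.savez(f"{n}0.npz",im=im,d=d)
    p=ctrl.camera_params(n);print(n,p["camera_matrix"].round(1).tolist(),p["world_to_cam"].round(3).tolist())
print(ctrl.camera_params("wrist"))
E
```

```text
{'t': 0.0, 'qpos': array([-1.31899478e+00,  4.23796449e-01,  1.63068851e+00, -1.06157726e-06,
        1.08859298e+00, -1.89918088e-02]), 'qvel': array([ 0.00039502, -0.00199925,  0.00082488, -0.00090522, -0.00082436,
       -0.00010645]), 'joint_torque': array([-1.18678319e-03, -5.44624114e+01, -2.73666877e+01,  6.41583418e-02,
        2.26962485e-02, -1.19006518e-04]), 'ee_pos': array([ 167.0837792 , -601.70832288,  240.92997694]), 'orientation': array([-3.11137863e+00, -4.23864416e-01,  2.72307809e-04]), 'ft_force': array([ 0.70146956,  0.16289776, -0.3073316 ]), 'moment': array([-0.00995791,  0.01126169,  0.01530277]), 'grasp_force': 0.0, 'width': 87.82010355626028}
scene [[452.6, 0.0, 273.9], [0.0, 452.6, 220.4], [0.0, 0.0, 1.0]] [[-0.587, -0.81, 0.022, 295.414], [-0.545, 0.374, -0.75, 399.319], [0.599, -0.452, -0.661, 1237.327], [0.0, 0.0, 0.0, 1.0]]
top [[385.8, 0.0, 282.0], [0.0, 385.8, 206.7], [0.0, 0.0, 1.0]] [[0.024, -0.999, -0.023, -17.322], [-0.995, -0.022, -0.099, 552.604], [0.099, 0.025, -0.995, 1110.062], [0.0, 0.0, 0.0, 1.0]]
{'camera_matrix': array([[319.49265883,   0.        , 278.01917873],
       [  0.        , 319.49265883, 206.03249312],
       [  0.        ,   0.        ,   1.        ]]), 'tool_from_camera': array([[-4.21010108e-04, -9.54229137e-01, -2.99076206e-01,
         8.34785530e+01],
       [ 9.99999618e-01, -6.30675880e-04,  6.04526035e-04,
         4.70183686e-02],
       [-7.65476506e-04, -2.99075838e-01,  9.54229038e-01,
        -1.42846088e+02],
       [ 0.00000000e+00,  0.00000000e+00,  0.00000000e+00,
         1.00000000e+00]])}
```

View pics/scene0.png

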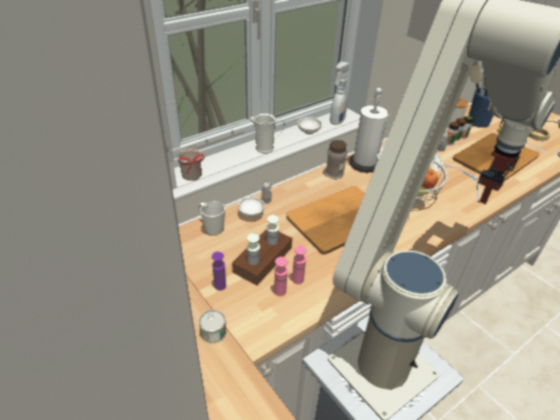

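View pics/top0.png

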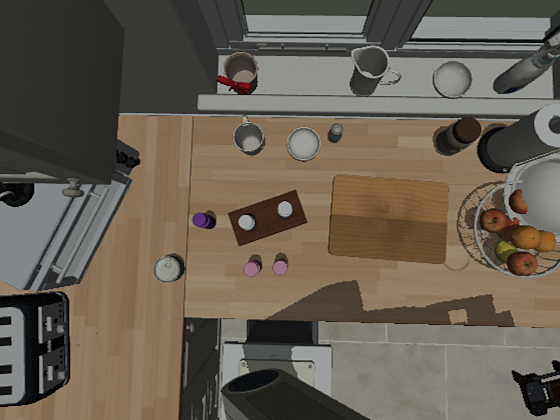

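The rack holds white-plated steel syringes at top (246,222) and (285,209). The look-alikes are pink at (252,268) and (281,267) and purple at (203,221). By the description I choose the two in the rack. The board is at (390,218).

```bash
cat > h.py <<'E'
from workcell import ctrl
import cv2,numpy as np
from scipy.spatial.transform import Rotation as R
def ray(n,uv,T=None):
    p=ctrl.camera_params(n)
    C=np.linalg.inv(p["world_to_cam"]) if T is None else T@p["tool_from_camera"]
    d=C[:3,:3]@np.linalg.solve(p["camera_matrix"],[*uv,1]); return C[:3,3],d
def onz(n,uv,z,T=None):
    c,d=ray(n,uv,T); return c+d*(z-c[2])/d[2]
def two(a,b):
    (c,d),(e,f)=a,b; s=np.linalg.lstsq(np.c_[d,-f],e-c,rcond=None)[0]
    p,q=c+d*s[0],e+f*s[1]; return (p+q)/2,np.linalg.norm(p-q)
def toolT(o):
    T=np.eye(4);T[:3,:3]=R.from_rotvec(o["orientation"]).as_matrix();T[:3,3]=o["ee_pos"];return T
def blobs(mask,amin=30):
    n,l,s,c=cv2.connectedComponentsWithStats(mask.astype(np.uint8)); return [(c[i].round(1),s[i]) for i in range(1,n) if s[i][4]>=amin]
E
python3 - <<'E'
from h import *
t=np.load("top0.npz");s=np.load("scene0.npz")
def white(im):
    h=cv2.cvtColor(im,cv2.COLOR_RGB2HSV);return (h[...,1]<45)&(h[...,2]>170)
m=white(t["im"]);k=np.zeros_like(m);k[190:245,228:308]=1
for b in blobs(m&k):
    print("top",b[0],b[1],"z=200:",onz("top",b[0],156).round(1),t["d"][int(b[0][1]),int(b[0][0])])
m=white(s["im"]);k=np.zeros_like(m);k[212:262,235:290]=1
for b in blobs(m&k,15): print("scene",b)
h=cv2.cvtColor(t["im"],cv2.COLOR_RGB2HSV)
# rack and board
hh=h[225,225:450:6];print(h[235,250],h[215,265],h[225,390],h[225,315])
m=((h[...,2]<110)&(h[...,0]<20));k=np.zeros_like(m);k[185:250,222:312]=1
c=max(cv2.findContours((m&k).astype(np.uint8),0,2)[0],key=cv2.contourArea);r=cv2.minAreaRect(c);print("rack",r,[onz("top",p,50).round(0) for p in cv2.boxPoints(r)])
for p in [(334,176),(448,181),(444,262),(330,253)]: print("board",onz("top",p,22).round(0))
cr=cv2.resize(s["im"][200:310,200:320],(0,0),fx=5,fy=5,interpolation=2);cv2.imwrite("pics/c1.png",cr[:,:,::-1])
E
```

```text
scene (array([250.9, 212.7]), array([243, 212,  17,   3,  36], dtype=int32))
scene (array([273. , 222.1]), array([267, 215,  12,  17, 115], dtype=int32))
scene (array([252.6, 237.7]), array([247, 234,  12,   9,  87], dtype=int32))
scene (array([254.4, 248.5]), array([249, 245,  11,   7,  42], dtype=int32))
[ 11 143  64] [ 12 158  66] [ 16 143  93] [ 15  97 140]
rack ((267.0, 217.49996948242188), (35.76118087768555, 72.76112365722656), 70.97439575195312) [array([530., 154.,  50.]), array([604., -43.,  50.]), array([506., -79.,  50.]), array([434., 117.,  50.])]
board [ 649. -157.   22.]
board [ 640. -493.   22.]
board [ 403. -477.   22.]
board [ 421. -148.   22.]
```

View pics/c1.png

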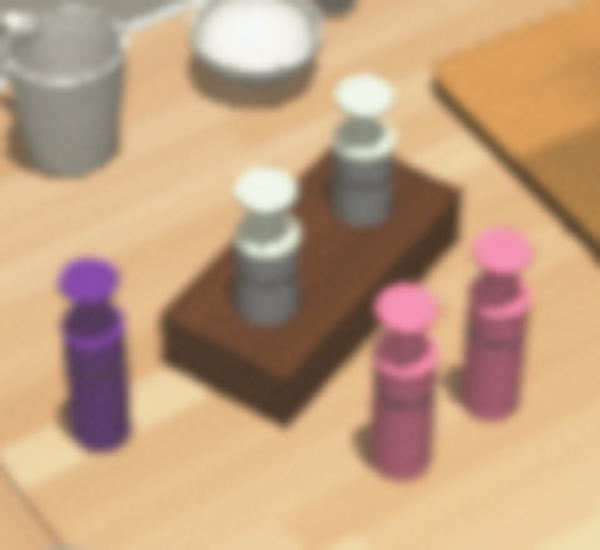

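The crop shows two white-plated steel syringes in the dark rack, with plate centres at scene pixels of about (253,238) and (273,219). The pink pair and the purple one stand outside the rack.

Run:
```python
from h import *
t=np.load("top0.npz")
h=cv2.cvtColor(t["im"],cv2.COLOR_RGB2HSV)
m=(h[...,1]<70)&(h[...,2]>120);k=np.zeros_like(m);k[195:240,232:302]=1
B=blobs(m&k)
S=[(253.2,237.8),(272.8,218.8)]
for b,sc in zip(sorted(B,key=lambda b:b[0][0]),S):
    print(b,two(ray("top",b[0]),ray("scene",sc)),"z156",onz("top",b[0],146).round(1),t["d"][int(b[0][1]),int(b[0][0])])
for n,(u0,v0,u1,v1) in dict(mug=(232,115,268,155),bowl=(285,125,322,162),salt=(328,122,344,144)).items():
    print(n,onz("top",((u0+u1)/2,(v0+v1)/2),40).round(0))
for p in [(252,268),(281,267),(203,221)]: print(p,onz("top",p,140).round(0))
o=ctrl.get_obs();print(R.from_rotvec(o["orientation"]).as_matrix().round(3))
```

```text
(array([245.7, 221.9]), array([238, 215,  17,  15, 171], dtype=int32)) (array([498.71464169,  87.08097697, 141.8702665 ]), np.float64(0.9936128913559302)) z156 [498.8  87.  146. ] 1013.7409
(array([284.4, 208.5]), array([278, 201,  14,  16, 169], dtype=int32)) (array([536.28534422, -14.64770111, 142.692688  ]), np.float64(1.5278189836632747)) z156 [536.5 -14.1 146. ] 1018.79047
mug [764.  95.  40.]
bowl [741. -64.  40.]
salt [ 774. -160.   40.]
(252, 268) [379.  67. 140.]
(281, 267) [383.  -9. 140.]
(203, 221) [499. 201. 140.]
[[ 0.964  0.268 -0.   ]
 [ 0.268 -0.964  0.001]
 [ 0.    -0.001 -1.   ]]
```

Emit:
{"op": "arm_command", "data": {"rows": [0,0,0,1,-0.9,0,-1,0,0,0,1,-0.9,0,-1,0,0,0,1,-0.9,0,-1]}}

```text
t: 0.4
ee_pos: [226.3, -507.2, 240.9]
orientation: [-3.109, -0.427, 0.0]
ft_force: [-0.2, 0.4, 0.4]
width: 67.4
grasp_force: 0.0
```

Emit:
{"op": "arm_command", "data": {"rows": [0,0,0,1,-0.9,0,-1,0,0,0,1,-0.9,0,-1,0,0,0,1,-0.9,0,-1]}}

```text
t: 0.7
ee_pos: [284.1, -417.2, 241.3]
orientation: [-3.11, -0.428, 0.0]
ft_force: [-0.3, 0.3, 0.2]
width: 43.3
grasp_force: 0.0
```

Emit:
{"op": "arm_command", "data": {"rows": [0,0,0,1,-0.9,0,-1,0,0,0,1,-0.9,0,-1,0,0,0,1,-0.9,0,-1]}}

```text
t: 1.0
ee_pos: [342.0, -327.3, 241.6]
orientation: [-3.111, -0.429, -0.0]
ft_force: [0.4, 0.0, -0.2]
width: 19.3
grasp_force: 0.0
```

Emit:
{"op": "arm_command", "data": {"rows": [0,0,0,1,-0.9,0,-1,0,0,0,1,-0.9,0,-1,0,0,0,1,-0.9,0,-1]}}

```text
t: 1.3
ee_pos: [400.3, -237.0, 241.8]
orientation: [-3.112, -0.429, -0.001]
ft_force: [0.1, -0.7, 0.3]
width: 0.4
grasp_force: 0.0
```

Emit:
{"op": "arm_command", "data": {"rows": [0,0,0,1,-0.9,0,-1,0,0,0,1,-0.9,0,-1,0,0,0,1,-0.9,0,-1]}}

```text
t: 1.6
ee_pos: [458.6, -146.6, 241.9]
orientation: [3.112, 0.429, 0.002]
ft_force: [-0.7, -0.5, 0.1]
width: 0.7
grasp_force: 0.0
```

Emit:
{"op": "arm_command", "data": {"rows": [0,0,0,1,-0.9,0,-1,0,0,0,1,-0.9,0,-1,0,0,0,1,-0.9,0,-1]}}

```text
t: 1.9
ee_pos: [516.7, -56.0, 241.8]
orientation: [3.112, 0.428, 0.003]
ft_force: [0.4, 0.4, -0.2]
width: 0.3
grasp_force: 0.0
```

Emit:
{"op": "arm_command", "data": {"rows": [0,0,0,0.41,-0.43,0,-1,0,0,0,0.41,-0.43,0,-1,0,0,0,0.41,-0.43,0,-1]}}

```text
t: 2.2
ee_pos: [536.5, -16.6, 241.3]
orientation: [3.112, 0.426, -0.001]
ft_force: [-0.9, -0.7, -0.7]
width: 0.4
grasp_force: 0.0
```

Run:
```python
from h import *
o=ctrl.get_obs();T=toolT(o);im,d=ctrl.get_image("wrist");cv2.imwrite("pics/w1.png",im[:,:,::-1]);np.savez("w1.npz",im=im,d=d,T=T)
h=cv2.cvtColor(im,cv2.COLOR_RGB2HSV);m=(h[...,1]<60)&(h[...,2]>150)
print(o["ee_pos"],o["qpos"].round(2))
for b in blobs(m,200): print(b,onz("wrist",b[0],143,T).round(1),d[int(b[0][1]),int(b[0][0])])
```

```text
[536.49050596 -16.64522223 241.3056047 ] [-0.05  0.3   1.82 -0.    1.02  1.25]
(array([383.4,  21.3]), array([ 333,    0,  107,   52, 4079], dtype=int32)) [687.9 -48.  143. ] 327.73923
(array([111.5, 160.8]), array([101, 149,  22,  23, 210], dtype=int32)) [544.9 116.3 143. ] 384.12436
(array([276.6, 206.8]), array([ 255,  179,   44,   57, 2090], dtype=int32)) [543.2 -13.9 143. ] 248.32849
(array([145.9, 217.9]), array([ 114,  189,   65,   58, 2551], dtype=int32)) [506.2  84.4 143. ] 250.48941
(array([ 75.2, 272.3]), array([ 29, 259,  84,  27, 453], dtype=int32)) [441.6 134.7 143. ] 430.27176
```

View pics/w1.png

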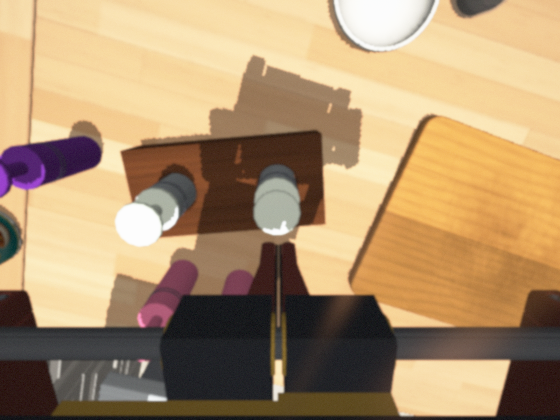

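The right plate is the disc at (277,212), and its barrel runs up to (277,170). The left plate is the bright disc at (138,224). Purple and pink stay to the left and below. The camera sits on the +x side and looks back toward the tool.

Run:
```python
from h import *
w=np.load("w1.npz");T=w["T"]
for p,t in [((277,211.5),(284.4,208.5)),((138.5,224),(245.7,221.9))]:
    a=two(ray("wrist",p,T),ray("top",t)); print(onz("wrist",p,145,T).round(1),a, w["d"][int(p[1]),int(p[0])], w["d"][int(p[1])-12:int(p[1])+12:4,int(p[0])].round(0))
```

```text
[540.1 -15.1 145. ] (array([537.49280086, -14.83609704, 137.56867677]), np.float64(1.7840855222892935)) 250.48262 [248. 248. 249. 250. 252. 253.]
[500.4  88.6 145. ] (array([499.33295088,  88.19745663, 143.50762471]), np.float64(1.9962261320440486)) 251.97383 [249. 249. 251. 252. 252. 252.]
```

Emit:
{"op": "arm_command", "data": {"rows": [0,0,0,0.02,-0.015,0.5,-1,0,0,0,0.02,-0.015,0.75,-1,0,0,0,0.02,-0.015,0.85,-1,0,0,0,0.02,-0.015,0.85,-1]}}

```text
t: 2.65
ee_pos: [536.8, -15.4, 172.9]
orientation: [-3.113, -0.421, 0.004]
ft_force: [0.3, -0.1, 0.2]
width: 0.6
grasp_force: 0.0
```

Emit:
{"op": "arm_command", "data": {"rows": [0,0,0,0,0,0.02,-1,0,0,0,0,0,0.04,-1,0,0,0,0,0,0.06,-1,0,0,0,0,0,0.07,-1]}}

```text
t: 3.05
ee_pos: [538.0, -14.0, 168.5]
orientation: [3.113, 0.424, 0.001]
ft_force: [-0.9, -0.2, 0.8]
width: 0.3
grasp_force: 0.0
```

Emit:
{"op": "arm_command", "data": {"rows": [0,0,0,0,0,0.01,-1,0,0,0,0,0,0.02,-1,0,0,0,0,0,0.03,-1,0,0,0,0,0,0.04,-1]}}

```text
t: 3.45
ee_pos: [537.9, -14.0, 165.0]
orientation: [3.113, 0.424, 0.0]
ft_force: [-0.8, 0.5, 2.3]
width: 0.3
grasp_force: 1.3
```

Emit:
{"op": "arm_command", "data": {"rows": [0,0,0,0,0,0.01,-1,0,0,0,0,0,0.02,-1,0,0,0,0,0,0.03,-1,0,0,0,0,0,0.04,-1]}}

```text
t: 3.85
ee_pos: [537.9, -14.0, 161.7]
orientation: [-3.113, -0.424, -0.0]
ft_force: [-0.1, 0.8, 2.3]
width: 0.5
grasp_force: 1.3
```

Emit:
{"op": "arm_command", "data": {"rows": [0,0,0,0,0,0.01,-1,0,0,0,0,0,0.02,-1,0,0,0,0,0,0.03,-1]}}

```text
t: 4.15
ee_pos: [537.8, -14.0, 159.2]
orientation: [-3.113, -0.424, -0.0]
ft_force: [-0.5, -0.1, 3.5]
width: 0.6
grasp_force: 1.3
```

Emit:
{"op": "arm_command", "data": {"rows": [0,0,0,0,0,0.01,-1,0,0,0,0,0,0.02,-1,0,0,0,0,0,0.03,-1]}}

```text
t: 4.45
ee_pos: [537.8, -14.0, 156.9]
orientation: [3.113, 0.424, 0.0]
ft_force: [-0.4, 0.6, 2.9]
width: 0.6
grasp_force: 1.3
```

Emit:
{"op": "arm_command", "data": {"rows": [0,0,0,0,0,0.01,-1,0,0,0,0,0,0.02,-1,0,0,0,0,0,0.03,-1]}}

```text
t: 4.75
ee_pos: [537.8, -14.0, 154.4]
orientation: [3.113, 0.424, 0.0]
ft_force: [0.8, -0.7, 2.5]
width: 0.9
grasp_force: 1.3
```

Emit:
{"op": "arm_command", "data": {"rows": [0,0,0,0,0,0.01,-1,0,0,0,0,0,0.02,-1,0,0,0,0,0,0.03,-1]}}

```text
t: 5.05
ee_pos: [537.8, -14.0, 152.0]
orientation: [-3.113, -0.424, -0.0]
ft_force: [1.3, 0.5, 2.7]
width: 0.2
grasp_force: 1.3
```

Emit:
{"op": "arm_command", "data": {"rows": [0,0,0,0,0,0.01,-1,0,0,0,0,0,0.02,-1,0,0,0,0,0,0.03,-1]}}

```text
t: 5.35
ee_pos: [537.8, -14.1, 149.6]
orientation: [3.113, 0.424, 0.0]
ft_force: [1.2, 0.2, 2.7]
width: 0.5
grasp_force: 1.3
```

Emit:
{"op": "arm_command", "data": {"rows": [0,0,0,0,0,0.01,-1,0,0,0,0,0,0.02,-1,0,0,0,0,0,0.03,-1]}}

```text
t: 5.65
ee_pos: [537.8, -14.0, 147.2]
orientation: [-3.113, -0.424, -0.0]
ft_force: [0.0, 0.7, 3.5]
width: 0.5
grasp_force: 1.3
```

Emit:
{"op": "arm_command", "data": {"rows": [0,0,0,0,0,0.01,-1,0,0,0,0,0,0.02,-1,0,0,0,0,0,0.03,-1]}}

```text
t: 5.95
ee_pos: [537.8, -14.1, 144.8]
orientation: [3.113, 0.424, 0.0]
ft_force: [0.8, 0.5, 2.3]
width: 0.7
grasp_force: 1.3
```

Emit:
{"op": "arm_command", "data": {"rows": [0,0,0,0,0,0.01,-1,0,0,0,0,0,0.02,-1,0,0,0,0,0,0.03,-1]}}

```text
t: 6.25
ee_pos: [537.8, -14.0, 142.4]
orientation: [-3.113, -0.424, -0.0]
ft_force: [-0.1, 0.9, 1.6]
width: 0.3
grasp_force: 1.3
```

Emit:
{"op": "arm_command", "data": {"rows": [0,0,0,0,0,0.01,-1,0,0,0,0,0,0.02,-1,0,0,0,0,0,0.02,-1]}}

```text
t: 6.55
ee_pos: [537.8, -14.0, 140.8]
orientation: [3.113, 0.424, 0.0]
ft_force: [0.9, 1.3, 2.6]
width: 0.8
grasp_force: 1.4
```

Emit:
{"op": "arm_command", "data": {"rows": [0,0,0,0,0,0.01,-1,0,0,0,0,0,0.02,-1,0,0,0,0,0,0.02,-1]}}

```text
t: 6.85
ee_pos: [537.9, -14.0, 139.4]
orientation: [-3.113, -0.424, -0.0]
ft_force: [0.8, 1.2, 5.2]
width: 0.8
grasp_force: 2.5
```

Emit:
{"op": "arm_command", "data": {"rows": [0,0,0,0,0,0.01,-1,0,0,0,0,0,0.02,-1,0,0,0,0,0,0.02,-1]}}

```text
t: 7.15
ee_pos: [537.9, -14.0, 138.1]
orientation: [3.113, 0.424, 0.001]
ft_force: [-1.4, 1.0, 7.7]
width: 0.3
grasp_force: 3.5
```

Emit:
{"op": "arm_command", "data": {"rows": [0,0,0,0,0,0.01,-1,0,0,0,0,0,0.02,-1,0,0,0,0,0,0.02,-1,0,0,0,0,0,0.02,-1]}}

```text
t: 7.55
ee_pos: [538.0, -14.0, 136.7]
orientation: [3.113, 0.424, 0.001]
ft_force: [-1.0, 1.4, 9.7]
width: 0.4
grasp_force: 4.6
```

Emit:
{"op": "arm_command", "data": {"rows": [0,0,0,0,0,-0.1,-1,0,0,0,0,0,-0.5,-1,0,0,0,-0.05,-0.3,-0.5,-1,0,0,0,-0.06,-0.68,-0.5,-1]}}

```text
t: 7.95
ee_pos: [518.7, 36.7, 176.9]
orientation: [3.113, 0.421, 0.002]
ft_force: [-0.1, 0.9, 0.2]
width: 0.1
grasp_force: 0.0
```

Emit:
{"op": "arm_command", "data": {"rows": [0,0,0,-0.06,-0.5,0,-1,0,0,0,-0.06,-0.68,0,-1,0,0,0,-0.06,-0.68,0,-1,0,0,0,-0.06,-0.68,0,-1]}}

```text
t: 8.35
ee_pos: [499.8, 87.9, 176.1]
orientation: [3.112, 0.426, 0.0]
ft_force: [0.1, 0.1, 0.3]
width: 0.6
grasp_force: 0.0
```

Run:
```python
from h import *
o=ctrl.get_obs();T=toolT(o);print(o["ee_pos"],o["ft_force"])
im,d=ctrl.get_image("wrist");cv2.imwrite("pics/w2.png",im[:,:,::-1]);np.savez("w2.npz",im=im,d=d,T=T)
```

```text
[499.75867397  87.8802983  176.10859395] [0.06092465 0.10991495 0.33949239]
```

View pics/w2.png

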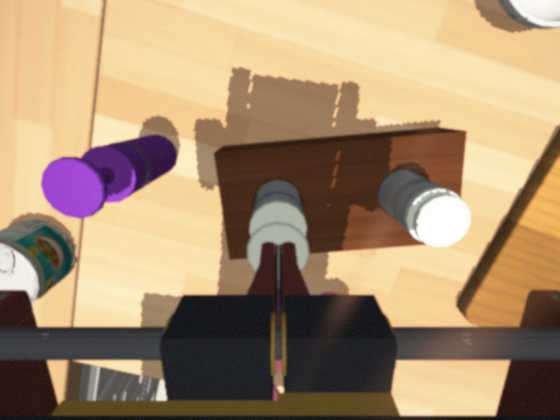

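The fingertips at (278,245) stand over plate A, which is centred at (278,248). Plate B at (441,218) now sits low on its barrel. I will press A.

Emit:
{"op": "arm_command", "data": {"rows": [0,0,0,0,0,0.03,-1,0,0,0,0,0,0.06,-1,0,0,0,0,0,0.08,-1,0,0,0,0,0,0.09,-1,0,0,0,0,0,0.1,-1]}}

```text
t: 8.9
ee_pos: [499.4, 88.0, 167.9]
orientation: [3.113, 0.424, -0.0]
ft_force: [-0.8, 0.3, -0.1]
width: 0.3
grasp_force: 0.0
```

Emit:
{"op": "arm_command", "data": {"rows": [0,0,0,0,0,0.01,-1,0,0,0,0,0,0.02,-1,0,0,0,0,0,0.03,-1]}}

```text
t: 9.2
ee_pos: [499.6, 88.3, 165.8]
orientation: [3.113, 0.424, 0.001]
ft_force: [0.2, -0.5, 1.9]
width: 0.2
grasp_force: 1.3
```

Emit:
{"op": "arm_command", "data": {"rows": [0,0,0,0,0,0.01,-1,0,0,0,0,0,0.02,-1,0,0,0,0,0,0.03,-1]}}

```text
t: 9.5
ee_pos: [499.5, 88.3, 163.3]
orientation: [3.113, 0.424, 0.0]
ft_force: [-0.3, -0.0, 4.2]
width: 0.8
grasp_force: 1.3
```

Emit:
{"op": "arm_command", "data": {"rows": [0,0,0,0,0,0.01,-1,0,0,0,0,0,0.02,-1,0,0,0,0,0,0.03,-1]}}

```text
t: 9.8
ee_pos: [499.5, 88.2, 160.8]
orientation: [3.113, 0.424, 0.0]
ft_force: [-0.2, -1.0, 3.0]
width: 0.4
grasp_force: 1.3
```

Emit:
{"op": "arm_command", "data": {"rows": [0,0,0,0,0,0.01,-1,0,0,0,0,0,0.02,-1]}}

```text
t: 10.0
ee_pos: [499.4, 88.2, 159.2]
orientation: [3.113, 0.424, 0.0]
ft_force: [0.1, -0.2, 1.4]
width: 0.5
grasp_force: 1.3
```

Emit:
{"op": "arm_command", "data": {"rows": [0,0,0,0,0,0.01,-1,0,0,0,0,0,0.02,-1]}}

```text
t: 10.2
ee_pos: [499.5, 88.2, 157.6]
orientation: [3.113, 0.424, 0.0]
ft_force: [-0.2, -0.5, 2.7]
width: 0.3
grasp_force: 1.3
```

Emit:
{"op": "arm_command", "data": {"rows": [0,0,0,0,0,0.01,-1,0,0,0,0,0,0.02,-1]}}

```text
t: 10.4
ee_pos: [499.4, 88.3, 156.0]
orientation: [-3.113, -0.424, -0.0]
ft_force: [-0.3, 0.7, 3.5]
width: 0.7
grasp_force: 1.5
```

Emit:
{"op": "arm_command", "data": {"rows": [0,0,0,0,0,0.01,-1,0,0,0,0,0,0.02,-1]}}

```text
t: 10.6
ee_pos: [499.5, 88.2, 154.6]
orientation: [-3.113, -0.424, -0.0]
ft_force: [-0.7, -0.6, 5.3]
width: 0.2
grasp_force: 2.6
```

Emit:
{"op": "arm_command", "data": {"rows": [0,0,0,0,0,0.01,-1,0,0,0,0,0,0.01,-1]}}

```text
t: 10.8
ee_pos: [499.5, 88.2, 153.7]
orientation: [3.113, 0.424, 0.0]
ft_force: [-0.6, -1.5, 4.1]
width: 0.6
grasp_force: 2.2
```

Emit:
{"op": "arm_command", "data": {"rows": [0,0,0,0,0,0.01,-1,0,0,0,0,0,0.02,-1,0,0,0,0,0,0.02,-1]}}

```text
t: 11.1
ee_pos: [499.6, 88.3, 152.4]
orientation: [-3.113, -0.424, -0.001]
ft_force: [-1.3, -0.1, 7.1]
width: 0.2
grasp_force: 3.3
```

Syringe A stiffens about 11 mm short of home, so it is the blocked one. I will stop pressing, rise, open and straddle it.

Emit:
{"op": "arm_command", "data": {"rows": [0,0,0,0,0,-0.1,-1,0,0,0,0,0,-0.4,-1,0,0,0,0,0,-0.4,0.8,0,0,0,0,0,-0.4,0.8,0,0,0,0,0,-0.4,0.8]}}

```text
t: 11.6
ee_pos: [498.8, 88.2, 183.4]
orientation: [-3.113, -0.424, 0.002]
ft_force: [-0.7, 0.7, -0.6]
width: 21.1
grasp_force: 0.0
```

Emit:
{"op": "arm_command", "data": {"rows": [0,0,0,0,0,0,0.8,0,0,0,0,0,0,0.8,0,0,0,0,0,0,0.8,0,0,0,0,0,0,0.8,0,0,0,0,0,0,0.8]}}

```text
t: 12.1
ee_pos: [499.4, 88.2, 184.0]
orientation: [-3.113, -0.424, 0.0]
ft_force: [-0.1, -0.3, 0.5]
width: 61.1
grasp_force: 0.0
```

Run:
```python
from h import *
o=ctrl.get_obs();T=toolT(o);print(o["ee_pos"],o["width"])
im,d=ctrl.get_image("wrist");cv2.imwrite("pics/w3.png",im[:,:,::-1])
im2,d2=ctrl.get_image("top");np.savez("w3.npz",im=im,d=d,T=T,im2=im2)
```

```text
[499.36898161  88.20647451 183.9610707 ] 61.116240838399605
```

View pics/w3.png

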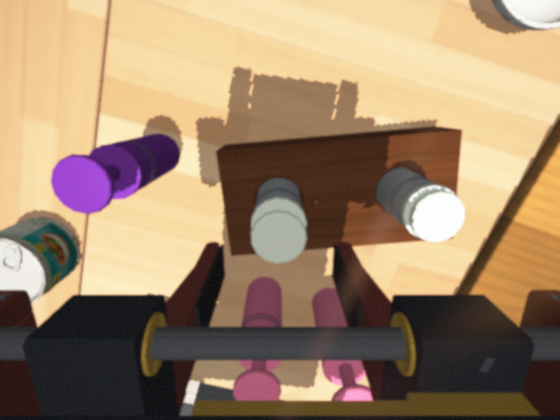

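Plate A is at (278,234), centred between the open fingers at (210,250) and (347,250). Plate B is at (438,215), sunk to its barrel.

Run:
```python
from h import *
w=np.load("w3.npz");T=w["T"];p=ctrl.camera_params("wrist")
for uv in [(278.5,235),(438,215)]:
    z=w["d"][uv[1].__int__(),int(uv[0])];c=np.linalg.solve(p["camera_matrix"],[*uv,1])*z
    print(z,(T@p["tool_from_camera"]@[*c,1])[:3].round(1), onz("wrist",uv,133,T).round(1))
```

```text
207.62605 [502.8  88.7 134.3] [502.3  88.5 133. ]
217.26582 [540.7 -13.4 121.4] [542.9  -6.4 133. ]
```

Emit:
{"op": "arm_command", "data": {"rows": [0,0,0,0,0,0.2,0.8,0,0,0,0,0,0.45,0.8,0,0,0,0,0,0.6,0.8,0,0,0,0,0,0.6,0.8]}}

```text
t: 12.6
ee_pos: [498.3, 88.1, 134.6]
orientation: [3.113, 0.424, -0.005]
ft_force: [-0.4, 0.0, -0.3]
width: 79.1
grasp_force: 0.0
```

Emit:
{"op": "arm_command", "data": {"rows": [0,0,0,0.02,0,0.25,0.8,0,0,0,0.02,0,0.45,0.8,0,0,0,0.02,0,0.52,0.8,0,0,0,0.02,0,0.52,0.8]}}

```text
t: 13.0
ee_pos: [500.8, 88.6, 94.3]
orientation: [3.113, 0.424, -0.002]
ft_force: [0.4, 0.1, 0.1]
width: 79.4
grasp_force: 0.0
```

Emit:
{"op": "arm_command", "data": {"rows": [0,0,0,0,0,0,-0.5,0,0,0,0,0,0,-0.5,0,0,0,0,0,0,-0.5,0,0,0,0,0,0,-0.5,0,0,0,0,0,0,-0.5]}}

```text
t: 13.5
ee_pos: [501.1, 88.7, 94.8]
orientation: [-3.113, -0.424, -0.001]
ft_force: [0.1, -0.2, 1.0]
width: 42.4
grasp_force: 0.0
```

Emit:
{"op": "arm_command", "data": {"rows": [0,0,0,0,0,0,-0.5,0,0,0,0,0,0,-0.5,0,0,0,0,0,0,-0.5]}}

```text
t: 13.8
ee_pos: [501.2, 88.6, 94.7]
orientation: [3.113, 0.424, 0.001]
ft_force: [-0.6, -0.3, 3.2]
width: 40.1
grasp_force: 30.0
```

Emit:
{"op": "arm_command", "data": {"rows": [0,0,0,0,0,-0.1,-0.6,0,0,0,0,0,-0.3,-0.6,0,0,0,0,0,-0.55,-0.6,0,0,0,0,0,-0.8,-0.6,0,0,0,0,0,-1,-0.6]}}

```text
t: 14.3
ee_pos: [500.6, 88.7, 175.5]
orientation: [-3.113, -0.424, 0.001]
ft_force: [0.1, 0.4, -3.4]
width: 40.1
grasp_force: 30.0
```

Emit:
{"op": "arm_command", "data": {"rows": [0,0,0,0,0,-0.3,-0.6,0,0,0,0,0,-0.6,-0.6,0,0,0,0,0,-0.9,-0.6,0,0,0,0,0,-1,-0.6]}}

```text
t: 14.7
ee_pos: [501.7, 88.8, 256.7]
orientation: [-3.113, -0.424, -0.005]
ft_force: [-0.3, 0.2, -3.8]
width: 39.9
grasp_force: 30.0
```

Emit:
{"op": "arm_command", "data": {"rows": [0,0,0,-0.04,0.2,0,-0.6,0,0,0,-0.1,0.5,0,-0.6,0,0,0,-0.16,0.86,0,-0.6]}}

```text
t: 15.0
ee_pos: [506.1, 18.8, 253.7]
orientation: [-3.112, -0.426, 0.003]
ft_force: [0.4, -0.3, -3.7]
width: 40.1
grasp_force: 30.0
```

Emit:
{"op": "arm_command", "data": {"rows": [0,0,0,-0.08,0.43,0,-0.6,0,0,0,-0.16,0.86,0,-0.6]}}

```text
t: 15.2
ee_pos: [512.3, -51.7, 253.5]
orientation: [-3.112, -0.425, 0.003]
ft_force: [0.7, 0.8, -3.4]
width: 39.8
grasp_force: 30.0
```

Emit:
{"op": "arm_command", "data": {"rows": [0,0,0,-0.08,0.43,0,-0.6,0,0,0,-0.16,0.86,0,-0.6]}}

```text
t: 15.4
ee_pos: [518.4, -121.6, 253.4]
orientation: [-3.112, -0.424, 0.003]
ft_force: [-0.0, 0.4, -3.6]
width: 40.0
grasp_force: 30.0
```

Emit:
{"op": "arm_command", "data": {"rows": [0,0,0,-0.08,0.43,0,-0.6,0,0,0,-0.16,0.86,0,-0.6]}}

```text
t: 15.6
ee_pos: [524.5, -191.3, 253.4]
orientation: [-3.112, -0.424, 0.003]
ft_force: [0.2, -0.4, -3.0]
width: 39.8
grasp_force: 30.0
```

Emit:
{"op": "arm_command", "data": {"rows": [0,0,0,-0.08,0.43,0,-0.6,0,0,0,-0.13,0.7,0,-0.6,0,0,0,-0.16,0.86,0,-0.6,0,0,0,-0.16,0.86,0,-0.6]}}

```text
t: 16.0
ee_pos: [530.9, -260.8, 253.6]
orientation: [-3.112, -0.421, 0.002]
ft_force: [-0.5, 0.3, -3.2]
width: 39.8
grasp_force: 30.0
```

Run:
```python
from h import *
o=ctrl.get_obs();T=toolT(o);print(o["ee_pos"],T[:3,:3].round(3).tolist())
a,d=ctrl.get_image("wrist");b,_=ctrl.get_image("scene")
p=ctrl.camera_params("wrist")
for uv in [(278,60),(200,60),(360,60),(120,150),(440,150)]:
    z=d[uv[1],uv[0]];print(uv,(T@p["tool_from_camera"]@[*(np.linalg.solve(p["camera_matrix"],[*uv,1])*z),1])[:3].round(1))
im=np.hstack([cv2.resize(a,(400,300)),cv2.resize(b[130:310,200:440],(400,300))]);cv2.imwrite("pics/w4.png",im[:,:,::-1])
```

```text
[ 530.90600726 -260.8305366   253.55067345] [[0.964, 0.266, -0.001], [0.266, -0.964, 0.001], [-0.001, -0.001, -1.0]]
(278, 60) [ 659.1 -225.6    1. ]
(200, 60) [ 6.356e+02 -1.402e+02  3.000e-01]
(360, 60) [ 6.840e+02 -3.155e+02 -3.000e-01]
(120, 150) [516.7 -77.1  28. ]
(440, 150) [ 614.  -433.9   21.5]
```

View pics/w4.png

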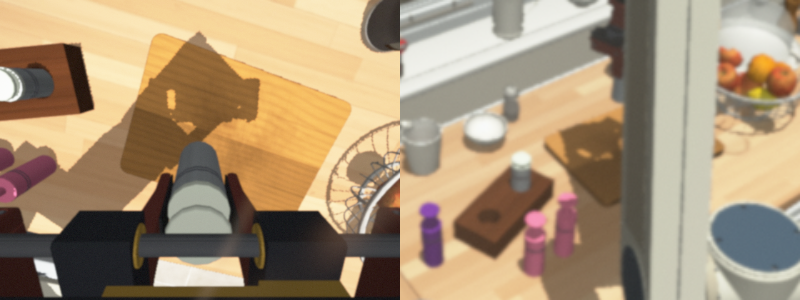

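The blocked syringe is held upright at about (198,195) in the left picture, over the board. The rack keeps the clear one. The depth reading puts the board top at about 21.5 mm. I will lower it.

Emit:
{"op": "arm_command", "data": {"rows": [0,0,0,0,0,0.25,-0.6,0,0,0,0,0,0.6,-0.6,0,0,0,0,0,0.9,-0.6]}}

```text
t: 16.4
ee_pos: [531.1, -258.2, 181.7]
orientation: [-3.112, -0.426, 0.0]
ft_force: [-0.7, 0.2, -3.5]
width: 39.7
grasp_force: 30.0
```

Emit:
{"op": "arm_command", "data": {"rows": [0,0,0,0,0,0.3,-0.6,0,0,0,0,0,0.55,-0.6,0,0,0,0,0,0.75,-0.6,0,0,0,0,0,0.85,-0.6,0,0,0,0,0,0.85,-0.6]}}

```text
t: 16.9
ee_pos: [530.8, -258.6, 113.6]
orientation: [-3.111, -0.426, 0.003]
ft_force: [-0.2, -0.1, -3.1]
width: 40.4
grasp_force: 30.0
```

Emit:
{"op": "arm_command", "data": {"rows": [0,0,0,0,0,0.015,-0.6,0,0,0,0,0,0.03,-0.6,0,0,0,0,0,0.045,-0.6,0,0,0,0,0,0.06,-0.6]}}

```text
t: 17.3
ee_pos: [531.6, -260.1, 110.2]
orientation: [3.112, 0.424, 0.001]
ft_force: [-0.6, -0.2, -4.1]
width: 39.7
grasp_force: 30.0
```

Emit:
{"op": "arm_command", "data": {"rows": [0,0,0,0,0,0.01,-0.6,0,0,0,0,0,0.02,-0.6,0,0,0,0,0,0.025,-0.6,0,0,0,0,0,0.025,-0.6]}}

```text
t: 17.7
ee_pos: [531.3, -259.9, 107.6]
orientation: [-3.113, -0.424, 0.0]
ft_force: [-0.5, 0.5, -2.9]
width: 39.2
grasp_force: 30.0
```

Emit:
{"op": "arm_command", "data": {"rows": [0,0,0,0,0,0.01,-0.6,0,0,0,0,0,0.015,-0.6,0,0,0,0,0,0.015,-0.6]}}

```text
t: 18.0
ee_pos: [531.5, -260.0, 106.9]
orientation: [3.113, 0.424, 0.0]
ft_force: [-1.2, 0.5, 2.0]
width: 40.1
grasp_force: 30.0
```

Emit:
{"op": "arm_command", "data": {"rows": [0,0,0,0,0,0,0.8,0,0,0,0,0,0,0.8,0,0,0,0,0,0,0.8,0,0,0,0,0,0,0.8,0,0,0,0,0,0,0.8]}}

```text
t: 18.5
ee_pos: [531.3, -259.9, 106.5]
orientation: [3.113, 0.424, 0.0]
ft_force: [-0.0, -0.3, 0.1]
width: 76.2
grasp_force: 0.0
```

Emit:
{"op": "arm_command", "data": {"rows": [0,0,0,0,0,-0.1,0.8,0,0,0,0,0,-0.4,0.8,0,0,0,0,0,-0.8,0.8,0,0,0,0,0,-1,0.8]}}

```text
t: 18.9
ee_pos: [532.3, -260.5, 189.4]
orientation: [3.111, 0.424, 0.004]
ft_force: [-0.1, 0.0, -0.4]
width: 79.2
grasp_force: 0.0
```

Emit:
{"op": "arm_command", "data": {"rows": [0,0,0,0,0,-0.4,0,0,0,0,0,0,-0.8,-1,0,0,0,0,0,-1,-1,0,0,0,0,0,-1,-1]}}

```text
t: 19.3
ee_pos: [532.7, -260.6, 269.8]
orientation: [3.11, 0.424, 0.008]
ft_force: [0.8, 0.2, 0.4]
width: 50.3
grasp_force: 0.0
```

Run:
```python
from h import *
o=ctrl.get_obs();print(o["ee_pos"]);T=toolT(o)
a,d=ctrl.get_image("wrist");b,d2=ctrl.get_image("scene");t,dt=ctrl.get_image("top")
im=np.hstack([cv2.resize(a,(400,300)),cv2.resize(t[100:310,180:460],(400,300))]);cv2.imwrite("pics/w5.png",im[:,:,::-1])
```

```text
[ 532.68705017 -260.61641136  269.84977288]
```

View pics/w5.png

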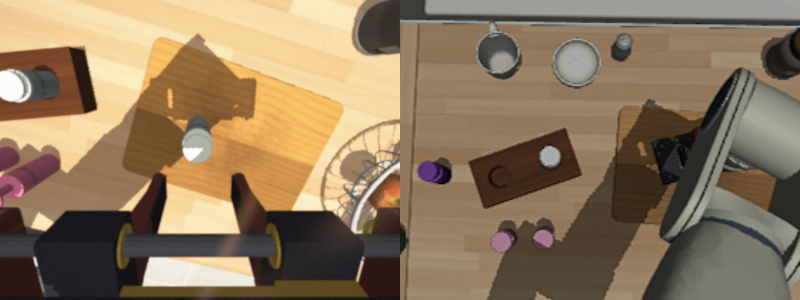

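The left picture shows the blocked syringe standing upright on the board at (197,145). In the right one, the clear syringe is in its rack hole at (549,156) with its plate down, and the bystanders have not moved.

```bash
python3 -c "
from workcell import ctrl
print(ctrl.close_job())"
```

```text
the job is handed in; nothing more can be done
None
```

The right-hand syringe (nearer the board) was clear: it is pushed home, peaking around 10 N, and left in the rack; the left-hand one turned stiff about 11 mm short of home, so I stopped near 7 N and stood it upright on the chopping board, and the job is handed in.

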